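# Tip gearbox pins down a chute into the wash canister

## Task

Get the three gearbox pins into the wash canister: swing the canister's cover fully open and lay the pin from the cradle in the chute with the other two, in either order. Then lift the chute by its handle, keeping it level until its open end is over the canister's mouth, and tilt it so that all three pins slide down it into the canister. Finally set the empty chute back upright and lengthwise, wholly on the rubber mat, and swing the cover fully closed, without disturbing the gear, the tin or the spanner.

Things in the scene. Friction and masses are not known exactly. Their poses are not given: they have to be found in the camera images.
- canister: Wash canister, fixed to the bench: clear-walled square box, 100 x 100 mm and 110 mm high, walls 4 mm, floor 4 mm, blue top plate with a square mouth 62 x 62 mm in its middle. Origin: centre of its underside; z up; x and y along its sides.
- mouth (a point): Centre of the canister's square mouth, level with the top face of the top plate, 110 mm above the bench.
- cover (a joint): Swivel cover of the canister, rad: 0 = fully closed (stop), 1.9 = fully open (stop). It turns in the level plane about an upright pivot at canister x = +40, y = +40 mm, clockwise seen from above to open: the knob goes from (0, 0) round by the -x side to about (+15, +91) mm in canister x, y. It stays where left; about 2 N at the knob moves it.
- cover_knob (a point): Upright round black knob, 22 mm diameter, 32 mm tall, on the middle of the cover (bare metal square plate 78 x 78 x 4 mm lying on the canister's top plate). This point is on its axis, 20 mm above the cover's top face, 12 mm below the knob's top, 134.5 mm above the bench and 56.6 mm from the pivot.
- cover_pivot (a point): Point on the cover's upright pivot axis, at the height of the knob's point.
- chute_handle (a point): Centre of the handle of the loose chute (about 0.35 kg); axes are the chute's: x along it to the open nose, y across, z up. The handle is a dark flat bar along y, bridging the channel half-way along it on two posts: 12 mm thick (x), 58 mm long (y), 22 mm high; its top is 81 mm and this point 70 mm above the chute's underside. Pins pass below it.
- chute_nose (a point): Middle of the chute floor's top face at its open nose: 100 mm ahead (x) of and 67 mm below the handle's point. The chute is a steel channel 200 mm long, 50 mm wide outside, 45 mm inside, floor 3 mm thick, walls 20 mm high overall, closed at the rear. It is smooth: pins begin to slide at a tilt of about 13 to 20 degrees.
- pin_a_center (a point): Centre of a loose dark steel pin, a plain cylinder 16 mm diameter and 70 mm long, about 0.11 kg, its axis along its x. It starts in the rear half of the chute.
- pin_b_center (a point): Centre of the second, equal pin, which starts in the rear half of the chute beside the first.
- pin_c_center (a point): Centre of the third, equal pin, which starts on the cradle, lying level, its centre 28 mm above the bench; there is room for it in the front half of the chute.
- cradle: Low black plastic cradle fixed to the bench, base plate 80 x 44 x 4 mm, with two upright forks 32 mm high, 52 mm clear between them, that carry the third pin near its ends; between the forks the pin is free to grasp from above. Origin: centre of its underside; the pin lies along its x.
- mat: Black rubber mat fixed to the bench, 260 x 130 x 4 mm, long side along its x. Origin: centre of its underside. The chute starts on it, standing lengthwise.
- gear: Loose double gear standing on its face, 80 mm across, 52 mm high: leave alone. Origin: centre of its underside.
- tin: Closed tin, 60 mm diameter, 110 mm high: leave alone. Origin: centre of its underside.
- spanner: Spanner about 170 mm long, lying on the bench: leave alone. Origin on its underside.
There are look-alikes about, which are no part of the job. There is more than one size of the canister; the job needs the larger.

How it is judged (in metres and radians):
On the way, in this order (a step that is already met when the one before it is completed fails the run):
1. the cover is swung open (over 1.5 rad) and all three pins lie in the chute, let go (value of joint cover above 1.5 rad and x of pin_a_center in the frame of chute_handle between -0.1 and 0.1 m and y of pin_a_center in the frame of chute_handle between -0.024 and 0.024 m and z of pin_a_center in the frame of chute_handle between -0.07 and -0.03 m and x of pin_b_center in the frame of chute_handle between -0.1 and 0.1 m and y of pin_b_center in the frame of chute_handle between -0.024 and 0.024 m and z of pin_b_center in the frame of chute_handle between -0.07 and -0.03 m and x of pin_c_center in the frame of chute_handle between -0.1 and 0.1 m and y of pin_c_center in the frame of chute_handle between -0.024 and 0.024 m and z of pin_c_center in the frame of chute_handle between -0.07 and -0.03 m and contact force between the fingers and pin_c below 0.2 N), for 0.2 s.
2. the chute is held with its nose over the canister's mouth (within 55 mm), all three pins still in it, and tilts (horizontal distance between chute_nose and mouth below 0.055 m and z of chute_nose in the frame of mouth above 0 m and angle between chute_handle's own z axis and vertical above 0.12 rad and contact force between the fingers and chute above 1 N and x of pin_a_center in the frame of chute_handle between -0.1 and 0.1 m and y of pin_a_center in the frame of chute_handle between -0.024 and 0.024 m and z of pin_a_center in the frame of chute_handle between -0.07 and -0.03 m and x of pin_b_center in the frame of chute_handle between -0.1 and 0.1 m and y of pin_b_center in the frame of chute_handle between -0.024 and 0.024 m and z of pin_b_center in the frame of chute_handle between -0.07 and -0.03 m and x of pin_c_center in the frame of chute_handle between -0.1 and 0.1 m and y of pin_c_center in the frame of chute_handle between -0.024 and 0.024 m and z of pin_c_center in the frame of chute_handle between -0.07 and -0.03 m), for 0.05 s.
3. all three pins have slid into the canister while the chute is held tilted (x of pin_a_center in the frame of canister between -0.047 and 0.047 m and y of pin_a_center in the frame of canister between -0.047 and 0.047 m and height (world z) of each of pin_a_center, pin_b_center, pin_c_center below 0.08 m and x of pin_b_center in the frame of canister between -0.047 and 0.047 m and y of pin_b_center in the frame of canister between -0.047 and 0.047 m and x of pin_c_center in the frame of canister between -0.047 and 0.047 m and y of pin_c_center in the frame of canister between -0.047 and 0.047 m and angle between chute_handle's own z axis and vertical above 0.12 rad and contact force between the fingers and chute above 1 N), for 0.1 s.
4. the chute is back on the mat and let go (horizontal distance between chute_handle and mat below 0.06 m and height (world z) of chute_handle below 0.08 m and contact force between the fingers and chute below 0.2 N), for 0.2 s.
At the end, for the whole second after the job is handed in: All three pins are inside the canister (centres below 80 mm) and at rest; the cover is closed (below 0.12 rad); the empty chute stands level (within 0.06 rad) and at rest on the mat, its middle within 42 mm of the mat's middle in each direction and within 0.4 rad of lengthwise, either way round (x of pin_a_center in the frame of canister between -0.047 and 0.047 m and y of pin_a_center in the frame of canister between -0.047 and 0.047 m and height (world z) of each of pin_a_center, pin_b_center, pin_c_center, chute_handle below 0.08 m and x of pin_b_center in the frame of canister between -0.047 and 0.047 m and y of pin_b_center in the frame of canister between -0.047 and 0.047 m and x of pin_c_center in the frame of canister between -0.047 and 0.047 m and y of pin_c_center in the frame of canister between -0.047 and 0.047 m and value of joint cover below 0.12 rad and x of chute_handle in the frame of mat between -0.042 and 0.042 m and y of chute_handle in the frame of mat between -0.042 and 0.042 m and angle between the x axis of chute_handle and the x axis of mat, either way round below 0.4 rad and angle between chute_handle's own z axis and vertical below 0.06 rad and linear speed of chute below 0.02 m/s and linear speed of each of pin_a, pin_b, pin_c below 0.03 m/s); the robot touches nothing.
It fails at once if the gear is moved more than 25 mm (distance of gear from where it was at the start of the episode above 0.025 m).
It fails at once if the tin is moved more than 25 mm (distance of tin from where it was at the start of the episode above 0.025 m).
It fails at once if the spanner is moved more than 25 mm (distance of spanner from where it was at the start of the episode above 0.025 m).
It also fails if it takes over 72 s, if anything falls off the work surface, if the arm or the gripper's body presses on something with over 40 N, if the wrist force passes 120 N, or if a joint passes its speed limit or range.

## Robot

A 6-joint arm with a two-finger parallel gripper is mounted at the origin on the work surface. World frame = base frame: x ahead of the robot, y to its left, z up, the work surface at z = 0. Lengths are in mm, angles in rad, forces in N, time in s.
With the tool pointing down it reaches from about 300 to 775 mm from the base axis. Payload 14.6 kg.
Tool frame: the origin (TCP) lies where the fingers leave the gripper's body, on its centre line; the fingertips stand 97 mm ahead of it and the grasp point (between the pads) lies ahead of it (grip_depth is the z of the grasp point in the tool frame, in mm); z points along the fingers, y is the line along which they close (so a half turn about z gives the same grasp; the last joint's range is limited). The gripper opens to 94 mm and grips with 3 to 60 N. Pads are 16 mm wide; open, the fingers measure 119 mm over their backs; the gripper's body (75 mm by 177 mm) begins 78 mm behind the grasp point.
Start: joints at [1.208, 0.3, 1.521, -0, 1.321, -0.067], TCP at [160.326, 526.104, 302.646] pointing down, gripper open.
Joint ranges: [-3.03, 3.03], [-0.79, 2.21], [0.23, 2.52], [-1.04, 4.18], [0, 3.07], [-2.55, 2.55]. Speed limits (rad/s): [2.22, 2.22, 2.57, 3.14, 3.14, 3.14].

## Interface

Orientations are given as [roll, pitch, yaw] about the fixed x, y, z axes, in that order (R = Rz(yaw) Ry(pitch) Rx(roll)).
In Python, from cell import read_state, camera, sign_off, regions_of, spot_point, grip_depth gives the robot as it stands. The module is installed in compiled form; this text tells all that it offers.
- The arm moves only by the tool send_rows, never from a script. Its argument "series" is a list of rows, each a list of 3 entries, a list of its own where there are three numbers: the shift along the world's x, y, z in mm, then the turn about the world's z in degrees, then the closure, from -1 (fully open) to 1 (shut), so that 0 is half open. A call has 1 to 12 rows; each row shifts and turns the commanded pose from where the row before left it; what a row does not reach is not made up. A row lasts 1/10 s, in which the tool goes at most 50 mm and 8.59 degrees, less where a joint would pass 70% of its speed; a pose out of reach is approached as far as the arm can. A call is refused whole if a number of a shift passes 50 or a number of a turn 8.59, either way. A call with a gripper value outside its range is refused whole. The fingers move at their own pace and stop on an object; "squeeze" is the grip in N (left out, the last holds). Time passes only in rows, so rows that do not move let the fingers close. It gives the time, the measured TCP pose, the force, the opening and the grip force at its end, in the units of the state.
- read_state(): the state, without advancing time (a new reading comes with each control period).
- camera(name): name is "scene" or "top"; returns a dict with "color" (420x560x3 uint8, blue, green, red), "fx", "fy", "cx", "cy" (pixels), "camera_from_world" (4x4, takes a point from world to camera coordinates). Camera axes: x right, y down, z forward; pixel columns grow to the right and rows downward; lengths in mm; the calibration is good to about 2 mm. A picture is of the moment at which its call begins. There is no depth.
- sign_off(): hands the job in; it is judged then, once.
Trained networks look in a picture, given as the dict that the camera call returned (one of the last four; its "shot" number tells which), for a name from the list of things; names that differ only in an ending like _2 or _b are one class to them, and where a whole thing is asked for, a point or a joint stands for the part that bears it (a point fixed in the world has none). Each returns a list of dicts, best first, with "confidence" (0 to 1); they miss things now and then, are a little off and sometimes report something else, mostly with a low value. They report only what shows in the picture. A call takes as long as a camera call. They do not tell look-alikes from the thing itself.
- regions_of(thing, picture): "mask" (420x560 bool, what is visible of it).
- spot_point(thing, picture): "point" ([x, y, z] in mm, in the coordinates of the camera as it stood for that picture, good to about 4 mm: a listed point, or the origin of a listed thing).
The state is a dict: "clock": time; "joints": joint angles; "qd": joint speeds; "effort": joint torques, N m; "eef_pos": TCP position; "eef_rot": TCP orientation; "wrist_force": force on the tool from outside, world axes, zero at the start; "moment": the same for the moment, N m; "finger_gap": finger opening in mm; "finger_force": force on a finger pad.
Only numpy, scipy, OpenCV 4.12 (cv2) and the standard library are available. Lean on these libraries where they do the work, as an engineer would, in place of code of your own. Each camera call takes 0.05 s, during which the arm holds its last target. There are 200 camera calls.

## Working session

There is one attempt and no reset: what is moved stays moved. The work goes in short steps, Python scripts to look and compute and a tool call to move; the robot and the scene stay as the last step left them, time stands still between calls to the robot, and variables do not carry over. Pictures are saved under pics/ and viewed, at most 10 in all, crops included, and the job is handed in when it is done.

Besides the shell and the picture viewer there is one more tool, called after "Request:" by a JSON object that holds its "api" and its "payload", one argument or row to a line. send_rows: Moves the arm, as the interface text tells. Its arguments: {"type":"object","properties":{"series":{"type":"array"},"squeeze":{"type":"number"}},"required":["series"]}

```bash
mkdir -p pics; cat > h.py <<'E'
import numpy as np, cv2
from cell import *
def world(pic,p):
    T=np.linalg.inv(pic["camera_from_world"]); return (T@np.r_[p,1])[:3]
def pix(pic,w):
    c=pic["camera_from_world"]@np.r_[w,1]; return int(pic["fx"]*c[0]/c[2]+pic["cx"]),int(pic["fy"]*c[1]/c[2]+pic["cy"])
def ray(pic,u,v,z):
    T=np.linalg.inv(pic["camera_from_world"]); d=T[:3,:3]@np.array([(u-pic["cx"])/pic["fx"],(v-pic["cy"])/pic["fy"],1]); o=T[:3,3]
    return o+d*(z-o[2])/d[2]
def spots(pic,names,k=2):
    for n in names:
        for r in spot_point(n,pic)[:k]: 
            w=world(pic,r["point"]); print(n,round(r["confidence"],2),w.round(0).astype(int).tolist(),pix(pic,w))
E
python3 - <<'E'
from h import *
print(grip_depth, {k:np.round(v,2).tolist() for k,v in read_state().items()})
N="canister mouth cover_knob cover_pivot chute_handle chute_nose pin_a_center pin_c_center cradle mat gear tin spanner".split()
for c in ("top","scene"):
    p=camera(c); cv2.imwrite(f"pics/{c}0.png",p["color"]); print(c); spots(p,N,3)
E
```

```text
78.39999999999999 {'clock': 0.0, 'joints': [1.21, 0.3, 1.52, 0.0, 1.32, -0.07], 'qd': [0.0, 0.0, -0.0, -0.0, -0.0, 0.0], 'effort': [0.0, -53.18, -35.27, 0.07, 0.02, -0.0], 'eef_pos': [160.27, 525.97, 302.06], 'eef_rot': [-3.14, -0.0, 2.85], 'wrist_force': [0.27, 1.1, 0.03], 'moment': [-0.03, -0.01, 0.04], 'finger_force': 0.0, 'finger_gap': 93.96}
top
canister 0.71 [687, 297, 2] (125, 158)
canister 0.59 [490, 272, -2] (134, 244)
mouth 0.63 [688, 297, 77] (114, 148)
mouth 0.56 [496, 275, 107] (117, 235)
cover_knob 0.82 [684, 293, 89] (114, 148)
cover_knob 0.67 [491, 284, 134] (108, 236)
cover_pivot 0.79 [542, 300, 135] (100, 211)
cover_pivot 0.67 [718, 306, 90] (109, 132)
cover_pivot 0.45 [471, -104, 12] (305, 247)
chute_handle 0.89 [471, -56, 70] (283, 245)
chute_nose 0.84 [466, 40, 8] (239, 252)
pin_a_center 0.53 [469, -102, 14] (304, 248)
pin_a_center 0.48 [473, -56, 73] (283, 244)
pin_c_center 0.49 [662, -59, 26] (282, 162)
mat 0.95 [470, -54, 0] (282, 249)
gear 0.22 [664, -56, 22] (280, 161)
tin 0.89 [714, 94, -3] (214, 145)
spanner 0.82 [320, 190, -4] (170, 322)
scene
canister 0.
[... 341 characters left out ...]
2, 71] (295, 216)
chute_handle 0.54 [322, 187, 0] (397, 236)
chute_handle 0.21 [496, 278, -3] (404, 284)
chute_nose 0.66 [464, 45, 5] (327, 244)
chute_nose 0.58 [664, -56, 27] (254, 264)
chute_nose 0.18 [492, 288, 132] (415, 241)
pin_a_center 0.64 [713, 94, 3] (293, 306)
pin_a_center 0.47 [468, -101, 12] (283, 226)
pin_c_center 0.71 [664, -55, 26] (254, 265)
pin_c_center 0.25 [495, -390, -2] (202, 205)
cradle 0.62 [668, -58, 0] (252, 273)
mat 0.95 [468, -53, -1] (297, 235)
mat 0.69 [541, 300, 135] (413, 252)
gear 0.73 [496, -393, -1] (201, 205)
tin 0.94 [714, 94, 0] (293, 307)
spanner 0.68 [479, -56, 74] (293, 214)
spanner 0.52 [320, 187, -2] (397, 236)
spanner 0.27 [494, 284, -4] (406, 285)
```

View pics/top0.png

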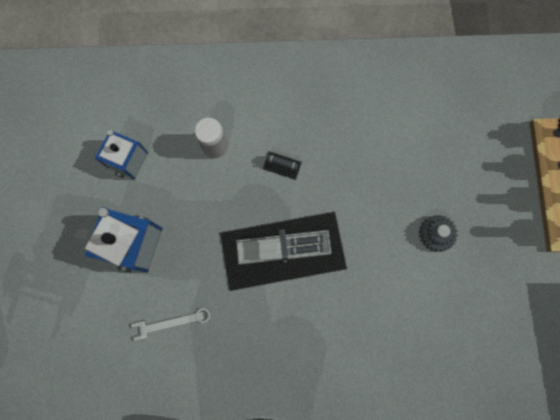

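View pics/scene0.png

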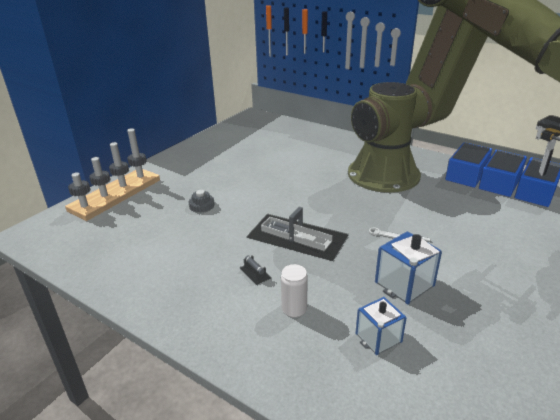

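```bash
python3 - <<'E'
from h import *
P={c:camera(c) for c in("top","scene")}
p=P["top"]
def rect(n,p,z,k=0):
    for r in regions_of(n,p)[:3]:
        m=r["mask"].astype(np.uint8); ys,xs=np.nonzero(m)
        pts=np.array([ray(p,u,v,z)[:2] for u,v in zip(xs,ys)],np.float32)
        (c,s,a)=cv2.minAreaRect(pts); print(n,round(r["confidence"],2),len(xs),"centroid",pts.mean(0).round(1),"rect",np.round(c,1),np.round(s,1),round(a,1))
rect("mat",p,4); rect("chute_nose",p,12); rect("pin_c_center",p,28); rect("cover_knob",p,114); rect("cradle",p,15); rect("pin_a_center",p,11)
a=p["color"][180:300,60:200]; b=p["color"][140:290,210:360]; 
s=P["scene"]["color"][220:310,360:450]
out=np.zeros((600,800,3),np.uint8)
A=cv2.resize(a,None,fx=2.8,fy=2.8,interpolation=3); B=cv2.resize(b,None,fx=2.6,fy=2.6,interpolation=3)
S=cv2.resize(s,None,fx=2.8,fy=2.8,interpolation=3)
out[:A.shape[0],:A.shape[1]]=A; out[:B.shape[0],400:400+B.shape[1]]=B; out[340:340+S.shape[0],:S.shape[1]]=S
cv2.imwrite("pics/crop1.png",out)
E
```

```text
mat 0.9 4831 centroid [463.6 -54. ] rect [468.7 -55.3] [134.3 261. ] 9.1
mat 0.54 536 centroid [657. -61.] rect [660.6 -60.5] [82.4 48.8] 68.3
mat 0.27 3378 centroid [501.  295.2] rect [499.5 296.7] [148.6 123.8] 72.5
chute_nose 0.61 1705 centroid [473.7 -39.4] rect [477.5 -57.8] [ 68.1 200.8] 1.3
pin_c_center 0.59 201 centroid [661.7 -59.9] rect [661.5 -59.8] [70.4 15.3] 69.3
cover_knob 0.97 635 centroid [676.1 281.6] rect [679.4 282.8] [59.6 58.5] 65.0
cover_knob 0.9 1560 centroid [490.6 284.2] rect [496.  286.1] [88.5 87. ] 62.7
cover_knob 0.57 1117 centroid [ 482.3 -361.8] rect [ 482.8 -362.6] [73.4 71.6] 88.4
cradle 0.98 439 centroid [653.5 -54.9] rect [657.8 -58.8] [79.7 48.4] 70.1
pin_a_center 0.59 219 centroid [ 468.8 -105.4] rect [ 468.9 -105.9] [15.9 66.8] 4.7
pin_a_center 0.27 1920 centroid [474.4 -46.1] rect [478.8 -57.7] [ 70.2 205.1] 7.0
```

View pics/crop1.png

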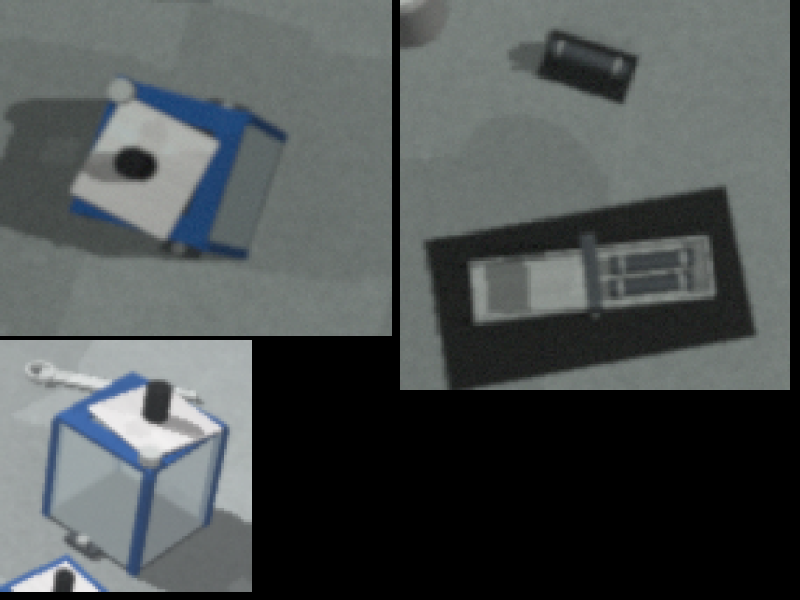

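```bash
python3 - <<'E'
from h import *
p=camera("top")
A=lambda u,v,z:ray(p,60+u/2.8,180+v/2.8,z)[:2].round(1)
B=lambda u,v,z:ray(p,210+u/2.6,140+v/2.6,z)[:2].round(1)
print("plate",[A(u,v,110) for u,v in((117,78),(250,108),(203,252),(70,211))])
print("pivot",A(120,90,116),"knobtop",A(138,162,146.5),A(130,162,140))
print("cover",[A(u,v,114) for u,v in((219,142),(168,241),(72,192))])
print("chute",[B(u-400,v,24) for u,v in((470,263),(475,325),(712,237),(715,298))])
print("handle ends",[B(u-400,v,85) for u,v in((588,233),(598,314))])
print("mat",[B(u-400,v,4) for u,v in((425,240),(450,390),(724,186),(754,335))])
print("pins",[B(u-400,v,15) for u,v in((612,265),(692,257),(612,290),(692,283))])
print("pinc",[B(u-400,v,30) for u,v in((560,48),(620,65))])
E
```

```text
plate [array([553. , 307.2]), array([528.4, 210.9]), array([427. , 241.5]), array([458.3, 336.4])]
pivot [543.  302.4] knobtop [486.9 276.7] [487.9 284.5]
cover [array([503.9, 231.2]), array([435., 265.]), array([471.3, 334. ])]
chute [array([488.3,  43.4]), array([436.9,  39.8]), array([ 504.3, -158.5]), array([ 453.6, -158.5])]
handle ends [array([502. , -54.9]), array([438.5, -60.8])]
mat [array([511.4,  83.2]), array([385.2,  63. ]), array([ 550.7, -173. ]), array([ 423.5, -191.7])]
pins [array([484.3, -74.7]), array([ 489.1, -141.9]), array([463.4, -74. ]), array([ 467.4, -140.9])]
pinc [array([669.6, -36.1]), array([653.1, -86.8])]
```

Request:
{"api": "send_rows", "payload": {
  "series": [
    [[27,-20,0],0,-1],
    [[27,-20,0],0,-1],
    [[27,-20,0],0,-1],
    [[27,-20,0],0,-1],
    [[27,-20,0],0,-1],
    [[27,-20,0],0,-1],
    [[28,-20,0],0,-1],
    [[28,-20,0],0,-1],
    [[28,-20,0],0,-1],
    [[28,-20,0],0,-1],
    [[27,-21,0],0,-1],
    [[27,-21,0],0,-1]
  ],
  "squeeze": 12
}}

```text
clock: 3.05
eef_pos: [489.4, 283.1, 302.7]
eef_rot: [3.142, 0.0, 2.846]
wrist_force: [-0.6, 0.5, -0.1]
finger_gap: 94.5
finger_force: 0.0
```

Request:
{"api": "send_rows", "payload": {
  "series": [
    [[0,0,-20],0,-1],
    [[0,0,-30],0,-1],
    [[0,0,-30],0,-1],
    [[0,0,-4],0,-1],
    [[0,0,0],0,-1]
  ]
}}

```text
clock: 3.55
eef_pos: [488.4, 284.1, 218.8]
eef_rot: [-3.141, -0.001, 2.846]
wrist_force: [0.6, 0.5, 0.2]
finger_gap: 94.2
finger_force: 0.0
```

Request:
{"api": "send_rows", "payload": {
  "series": [
    [[0,0,-2],0,1],
    [[0,0,0],0,1],
    [[0,0,0],0,1],
    [[0,0,0],0,1],
    [[0,0,0],0,1],
    [[0,0,0],0,1]
  ]
}}

```text
clock: 4.15
eef_pos: [488.3, 284.1, 216.8]
eef_rot: [3.142, 0.0, 2.846]
wrist_force: [0.0, -0.2, 0.3]
finger_gap: 49.1
finger_force: 0.0
```

```bash
python3 - <<'E'
import numpy as np
p=np.array([541.5,301.5]);a=np.radians(np.linspace(198.6,98.5,11))
k=p+56.6*np.c_[np.cos(a),np.sin(a)]
print(k.round(1).tolist());print(np.diff(k,axis=0).round(1).tolist())
E
```

```text
[[487.9, 283.4], [485.5, 293.0], [484.9, 302.9], [486.0, 312.7], [488.8, 322.2], [493.2, 331.0], [499.1, 339.0], [506.2, 345.8], [514.5, 351.2], [523.5, 355.2], [533.1, 357.5]]
[[-2.3, 9.6], [-0.6, 9.9], [1.1, 9.8], [2.8, 9.5], [4.4, 8.8], [5.9, 7.9], [7.2, 6.8], [8.2, 5.5], [9.1, 3.9], [9.6, 2.3]]
```

Request:
{"api": "send_rows", "payload": {
  "series": [
    [[0,0,0],0,1],
    [[0,0,0],0,1],
    [[0,0,0],0,1],
    [[0,0,0],0,1],
    [[0,0,0],0,1]
  ]
}}

```text
clock: 4.65
eef_pos: [488.6, 284.3, 216.7]
eef_rot: [3.141, 0.001, 2.846]
wrist_force: [4.5, 2.7, -2.0]
finger_gap: 22.0
finger_force: 12.0
```

Request:
{"api": "send_rows", "payload": {
  "series": [
    [[-2.3,9.6,0],0,1],
    [[-0.6,9.9,0],0,1],
    [[1.1,9.8,0],0,1],
    [[2.8,9.5,0],0,1],
    [[4.4,8.8,0],0,1],
    [[5.9,7.9,0],0,1],
    [[7.2,6.8,0],0,1],
    [[8.2,5.5,0],0,1],
    [[9.1,3.9,0],0,1],
    [[9.6,2.3,0],0,1],
    [[0,0,0],0,1]
  ]
}}

```text
clock: 5.75
eef_pos: [533.8, 358.3, 215.8]
eef_rot: [-3.14, -0.001, 2.846]
wrist_force: [0.5, 0.9, -4.3]
finger_gap: 21.5
finger_force: 12.0
```

```bash
python3 - <<'E'
from h import *
print({k:np.round(v,2).tolist() for k,v in read_state().items() if k in("eef_pos","finger_gap","finger_force","wrist_force")})
p=camera("scene"); spots(p,["cover_knob","cover_pivot"],2)
q=camera("top"); spots(q,["cover_knob","cover_pivot"],2)
E
```

```text
{'eef_pos': [533.79, 358.28, 215.79], 'wrist_force': [0.55, 0.9, -4.25], 'finger_force': 12.0, 'finger_gap': 21.47}
cover_knob 0.96 [681, 301, 91] (385, 305)
cover_knob 0.6 [531, 358, 129] (440, 262)
cover_pivot 0.98 [724, 307, 94] (379, 318)
cover_pivot 0.92 [542, 300, 138] (413, 252)
cover_knob 0.83 [687, 294, 92] (113, 146)
cover_pivot 0.93 [544, 300, 136] (100, 209)
cover_pivot 0.57 [721, 307, 90] (108, 131)
```

Request:
{"api": "send_rows", "payload": {
  "series": [
    [[0,0,0],0,-1],
    [[0,0,0],0,-1],
    [[0,0,0],0,-1],
    [[0,0,35],0,-1],
    [[0,0,35],0,-1]
  ]
}}

```text
clock: 6.55
eef_pos: [533.5, 357.9, 287.4]
eef_rot: [-3.141, -0.001, 2.846]
wrist_force: [1.0, 0.8, 0.5]
finger_gap: 58.1
finger_force: 0.0
```

Request:
{"api": "send_rows", "payload": {
  "series": [
    [[10.6,-34.8,0],-8,-1],
    [[10.6,-34.8,0],-8,-1],
    [[10.6,-34.8,0],-8,-1],
    [[10.6,-34.8,0],-8,-1],
    [[10.6,-34.8,0],-8,-1],
    [[10.6,-34.8,0],-8,-1],
    [[10.6,-34.8,0],-8,-1],
    [[10.6,-34.8,0],-8,-1],
    [[10.6,-34.8,0],-8,-1],
    [[10.6,-34.8,0],-8,-1],
    [[10.6,-34.8,0],-8,-1],
    [[11,-35,0],-3,-1]
  ]
}}

```text
clock: 7.75
eef_pos: [661.6, -61.2, 287.3]
eef_rot: [3.141, -0.0, 1.252]
wrist_force: [0.4, 0.4, -0.2]
finger_gap: 94.0
finger_force: 0.0
```

```bash
python3 - <<'E'
from h import *
print({k:np.round(v,2).tolist() for k,v in read_state().items() if k in("eef_pos","eef_rot","joints")})
p=camera("scene"); spots(p,["pin_c_center","cradle","cover_knob"],2)
q=camera("top"); spots(q,["cover_knob"],2)
E
```

```text
{'joints': [-0.15, 0.57, 1.17, -0.0, 1.4, 0.17], 'eef_pos': [661.56, -61.24, 287.31], 'eef_rot': [3.14, -0.0, 1.25]}
pin_c_center 0.59 [664, -54, 28] (254, 264)
cradle 0.8 [666, -58, 1] (253, 272)
cradle 0.53 [487, -107, 12] (277, 229)
cover_knob 0.85 [682, 298, 91] (383, 305)
cover_knob 0.74 [533, 361, 132] (441, 261)
cover_knob 0.86 [682, 295, 90] (113, 149)
cover_knob 0.6 [532, 358, 134] (70, 216)
```

Request:
{"api": "send_rows", "payload": {
  "series": [
    [[1.5,3,-40],0,-1],
    [[0,0,-45],0,-1],
    [[0,0,-45],0,-1],
    [[0,0,-30],0,-1],
    [[0,0,-15],0,-1],
    [[0,0,-5],0,-1],
    [[0,0,0],0,1],
    [[0,0,0],0,1],
    [[0,0,0],0,1],
    [[0,0,0],0,1],
    [[0,0,0],0,1],
    [[0,0,0],0,1]
  ],
  "squeeze": 20
}}

```text
clock: 9.25
eef_pos: [662.9, -56.7, 106.9]
eef_rot: [3.141, -0.0, 1.258]
wrist_force: [-0.2, 1.1, -0.0]
finger_gap: 49.3
finger_force: 0.0
```

Request:
{"api": "send_rows", "payload": {
  "series": [
    [[0,0,0],0,1],
    [[0,0,0],0,1],
    [[0,0,0],0,1],
    [[0,0,0],0,1],
    [[0,0,0],0,1],
    [[0,0,0],0,1]
  ]
}}

```text
clock: 9.85
eef_pos: [662.8, -56.7, 106.6]
eef_rot: [3.142, -0.0, 1.258]
wrist_force: [1.2, 0.6, -0.9]
finger_gap: 15.1
finger_force: 19.9
```

Request:
{"api": "send_rows", "payload": {
  "series": [
    [[0,0,0],0,0.3],
    [[0,0,0],0,0.3],
    [[0,0,0],0,0.3],
    [[0,0,8],0,0.3],
    [[0,0,6],0,0.3],
    [[0,0,0],0,1],
    [[0,0,0],0,1],
    [[0,0,0],0,1],
    [[0,0,0],0,1],
    [[0,0,0],0,1]
  ]
}}

```text
clock: 10.85
eef_pos: [662.9, -56.7, 120.6]
eef_rot: [3.141, -0.0, 1.257]
wrist_force: [1.0, -0.6, 2.5]
finger_gap: 15.3
finger_force: 20.0
```

Request:
{"api": "send_rows", "payload": {
  "series": [
    [[0,0,15],0,1],
    [[0,0,30],0,1],
    [[0,0,30],0,1],
    [[0,0,20],0,1],
    [[0,0,0],0,1]
  ]
}}

```text
clock: 11.35
eef_pos: [663.5, -56.7, 219.6]
eef_rot: [3.137, -0.001, 1.258]
wrist_force: [-0.5, -1.1, -1.3]
finger_gap: 15.3
finger_force: 19.9
```

```bash
python3 - <<'E'
from h import *
print({k:np.round(v,2).tolist() for k,v in read_state().items() if k in("eef_pos","eef_rot","joints")})
p=camera("scene"); spots(p,["pin_c_center","chute_handle","chute_nose","pin_a_center"],2)
q=camera("top"); spots(q,["chute_handle","chute_nose","pin_a_center"],3)
E
```

```text
{'joints': [-0.14, 0.63, 1.25, 0.0, 1.26, 0.17], 'eef_pos': [663.49, -56.72, 219.59], 'eef_rot': [3.14, -0.0, 1.26]}
pin_c_center 0.59 [661, -57, 125] (252, 232)
chute_handle 0.7 [479, -55, 73] (294, 215)
chute_handle 0.25 [665, -56, 123] (251, 233)
chute_nose 0.86 [463, 46, 4] (328, 244)
chute_nose 0.51 [664, -60, -2] (253, 272)
pin_a_center 0.65 [469, -100, 13] (283, 226)
chute_nose 0.5 [499, -398, 2] (437, 231)
pin_a_center 0.29 [540, 300, 137] (100, 211)
```

Request:
{"api": "send_rows", "payload": {
  "series": [
    [[-24.5,7,0],3,1],
    [[-24.5,7,0],3,1],
    [[-24.5,7,0],3,1],
    [[-24.5,7,0],3,1],
    [[-24.5,7,0],3,1],
    [[-24.5,7,0],3,1],
    [[-24.5,7,0],3,1],
    [[-24,7,0],2,1],
    [[0,0,-40],0,1],
    [[0,0,-20],0,1],
    [[0,0,-15],0,1],
    [[0,0,0],0,1]
  ]
}}

```text
clock: 13.0
eef_pos: [466.6, -0.6, 139.1]
eef_rot: [-3.138, -0.001, 1.659]
wrist_force: [-1.1, 0.3, -0.5]
finger_gap: 15.4
finger_force: 19.9
```

```bash
python3 - <<'E'
from h import *
print({k:np.round(v,2).tolist() for k,v in read_state().items() if k in("eef_pos","eef_rot")})
p=camera("scene"); spots(p,["pin_c_center","chute_nose","chute_handle"],2)
cv2.imwrite("pics/s2.png",cv2.resize(p["color"][150:300,220:400],None,fx=4,fy=4,interpolation=3))
E
```

```text
{'eef_pos': [466.56, -0.64, 139.05], 'eef_rot': [-3.14, -0.0, 1.66]}
pin_c_center 0.53 [467, 0, 45] (313, 227)
chute_nose 0.92 [466, 46, 8] (327, 243)
chute_nose 0.61 [493, 275, 108] (408, 248)
chute_handle 0.59 [479, -57, 74] (293, 214)
chute_handle 0.35 [466, 45, 5] (327, 244)
```

View pics/s2.png

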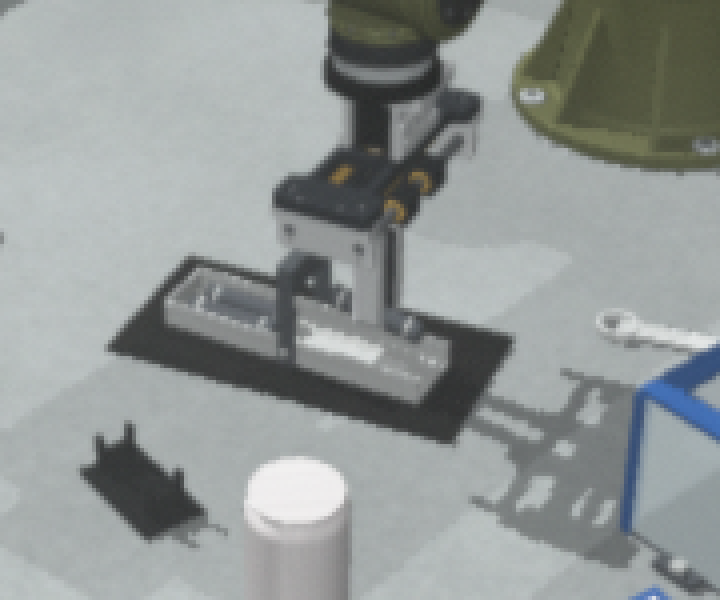

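Request:
{"api": "send_rows", "payload": {
  "series": [
    [[0.5,0,-10],0,1],
    [[0,0,-8],0,1],
    [[0,0,0],0,1],
    [[0,0,0],0,-1],
    [[0,0,0],0,-1],
    [[0,0,0],0,-1],
    [[0,0,0],0,-1],
    [[0,0,0],0,-1],
    [[0,0,20],0,-1],
    [[0,0,40],0,-1],
    [[0,0,40],0,-1],
    [[0,0,0],0,-1]
  ]
}}

```text
clock: 14.4
eef_pos: [469.3, -0.8, 227.3]
eef_rot: [3.134, 0.001, 1.659]
wrist_force: [-0.2, -1.2, 0.2]
finger_gap: 83.8
finger_force: 0.0
```

```bash
python3 - <<'E'
from h import *
print({k:np.round(v,2).tolist() for k,v in read_state().items() if k in("eef_pos","eef_rot")})
p=camera("scene"); spots(p,["pin_c_center","chute_nose","chute_handle"],3)
q=camera("top"); spots(q,["pin_c_center","chute_nose","chute_handle"],3)
o=np.vstack([cv2.resize(p["color"][190:265,250:350],(560,420),interpolation=3)[:300],cv2.resize(q["color"][205:295,215:335],(560,420),interpolation=3)[:300]])
cv2.imwrite("pics/s3.png",o)
E
```

```text
{'eef_pos': [469.26, -0.77, 227.34], 'eef_rot': [3.13, 0.0, 1.66]}
pin_c_center 0.47 [467, 0, 14] (313, 237)
chute_nose 0.89 [467, 43, 5] (326, 244)
chute_handle 0.8 [478, -55, 74] (294, 215)
chute_handle 0.59 [472, -57, 72] (283, 245)
```

View pics/s3.png

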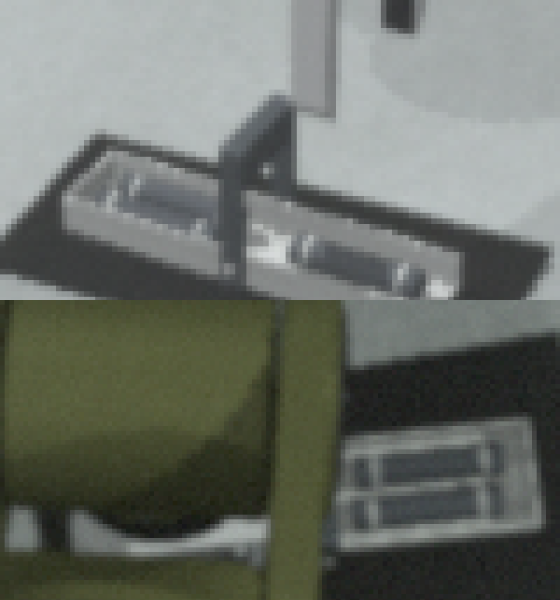

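Request:
{"api": "send_rows", "payload": {
  "series": [
    [[1.5,-22.7,0],0,-1],
    [[1.5,-22.7,0],0,-1],
    [[1.5,-22.7,0],0,-1],
    [[1.7,-22.6,0],0,-1],
    [[0,0,-40],0,-1],
    [[0,0,-40],0,-1],
    [[0,0,-28],0,-1],
    [[0,0,-10],0,-1],
    [[0,0,-4],0,-1],
    [[0,0,0],0,-1]
  ]
}}

```text
clock: 15.8
eef_pos: [474.0, -91.3, 101.6]
eef_rot: [-3.141, -0.0, 1.659]
wrist_force: [-0.1, -0.9, 0.7]
finger_gap: 93.8
finger_force: 0.0
```

Request:
{"api": "send_rows", "payload": {
  "series": [
    [[0,0,0],0,1],
    [[0,0,0],0,1],
    [[0,0,0],0,1],
    [[0,0,0],0,1],
    [[0,0,0],0,1],
    [[0,0,0],0,1],
    [[0,0,0],0,1],
    [[0,0,0],0,1]
  ],
  "squeeze": 60
}}

```text
clock: 16.6
eef_pos: [474.5, -91.5, 101.5]
eef_rot: [3.14, 0.0, 1.659]
wrist_force: [-1.3, -0.1, 6.3]
finger_gap: 49.6
finger_force: 60.9
```

```bash
python3 - <<'E'
from h import *
print({k:np.round(v,2).tolist() for k,v in read_state().items() if k in("eef_pos","eef_rot","finger_gap","finger_force","wrist_force")})
p=camera("scene"); spots(p,["pin_c_center","chute_nose","chute_handle"],3)
E
```

```text
{'eef_pos': [474.48, -91.51, 101.46], 'eef_rot': [3.14, 0.0, 1.66], 'wrist_force': [-1.34, -0.13, 6.34], 'finger_force': 60.88, 'finger_gap': 49.56}
pin_c_center 0.61 [469, 0, 10] (312, 238)
pin_c_center 0.38 [664, -60, 0] (253, 272)
chute_nose 0.58 [463, 44, 5] (327, 244)
chute_handle 0.69 [477, -53, 71] (295, 215)
```

Request:
{"api": "send_rows", "payload": {
  "series": [
    [[0,0,3],0,1],
    [[0,0,5],0,1],
    [[0,0,8],0,1],
    [[0,0,10],0,1],
    [[0,0,8],0,1],
    [[0,0,4],0,1],
    [[0,0,0],0,1]
  ]
}}

```text
clock: 17.5
eef_pos: [474.2, -91.5, 139.4]
eef_rot: [3.14, 0.0, 1.659]
wrist_force: [1.1, 0.8, -6.8]
finger_gap: 49.6
finger_force: 59.9
```

```bash
python3 - <<'E'
from h import *
print({k:np.round(v,2).tolist() for k,v in read_state().items() if k in("eef_pos","finger_gap","moment","wrist_force")})
p=camera("scene"); spots(p,["pin_c_center","chute_nose","chute_handle"],3)
cv2.imwrite("pics/s4.png",cv2.resize(p["color"][150:270,220:380],(800,600),interpolation=3))
E
```

```text
{'eef_pos': [474.22, -91.46, 139.36], 'wrist_force': [1.15, 0.84, -6.77], 'moment': [-0.24, 0.06, 0.02], 'finger_gap': 49.61}
pin_c_center 0.49 [464, -1, 49] (313, 226)
chute_nose 0.82 [465, 44, 43] (328, 233)
chute_handle 0.78 [474, -54, 111] (295, 202)
```

View pics/s4.png

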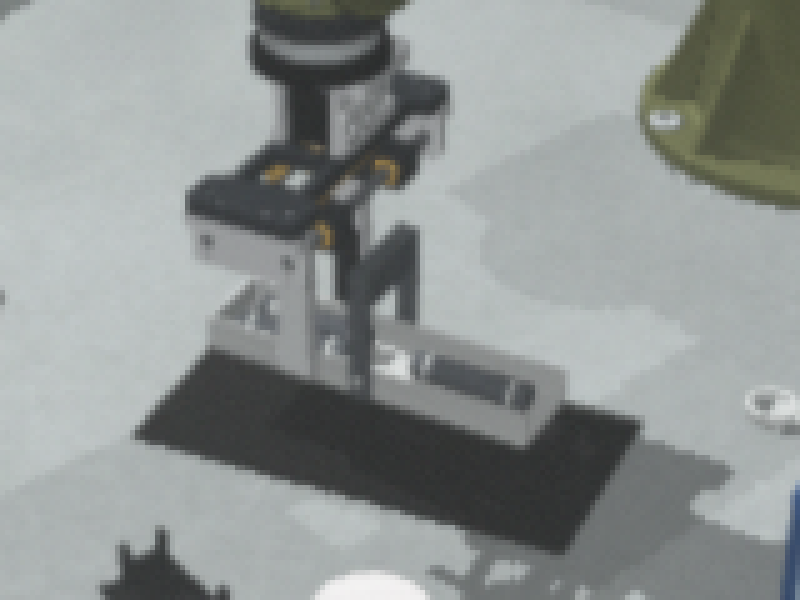

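Request:
{"api": "send_rows", "payload": {
  "series": [
    [[0,0,8],0,1],
    [[0,0,16],0,1],
    [[0,0,20],0,1],
    [[0,0,20],0,1],
    [[-0.6,5,14],-1.65,1],
    [[-1.1,10,8],-1.65,1],
    [[-1.8,16,0],-1.65,1],
    [[-2.5,22,0],-1.65,1],
    [[-3,26,0],-1.65,1],
    [[-3,26,0],-1.65,1],
    [[-3,26,0],-1.65,1],
    [[-3,26,0],-1.65,1]
  ]
}}

```text
clock: 18.9
eef_pos: [455.7, 66.6, 225.0]
eef_rot: [-3.142, 0.0, 1.427]
wrist_force: [0.3, -0.6, -6.2]
finger_gap: 49.3
finger_force: 59.9
```

Request:
{"api": "send_rows", "payload": {
  "series": [
    [[-2.5,22,0],-1.65,1],
    [[-2,18,0],-1.65,1],
    [[-1.4,13,0],-1.65,1],
    [[-0.8,8,0],-1.65,1],
    [[-0.3,4,0],-1.65,1],
    [[0,0,0],0,1]
  ]
}}

```text
clock: 19.5
eef_pos: [448.9, 131.0, 224.9]
eef_rot: [-3.141, 0.0, 1.285]
wrist_force: [0.3, -0.1, -6.5]
finger_gap: 49.5
finger_force: 59.9
```

```bash
python3 - <<'E'
from h import *
print({k:np.round(v,2).tolist() for k,v in read_state().items() if k in("eef_pos","eef_rot","moment","wrist_force")})
p=camera("scene"); spots(p,["pin_c_center","chute_nose","chute_handle","mouth","cover_pivot"],2)
q=camera("top"); spots(q,["pin_c_center","chute_nose","chute_handle","mouth","cover_pivot"],2)
o=np.hstack([cv2.resize(p["color"][180:300,340:460],(400,400),interpolation=3),cv2.resize(q["color"][180:300,50:170],(400,400),interpolation=3)])
cv2.imwrite("pics/s5.png",o)
E
```

```text
{'eef_pos': [448.87, 130.98, 224.93], 'eef_rot': [-3.14, 0.0, 1.28], 'wrist_force': [0.3, -0.06, -6.46], 'moment': [-0.25, 0.14, -0.06]}
pin_c_center 0.71 [471, 219, 136] (391, 226)
pin_c_center 0.68 [533, 360, 135] (441, 260)
chute_nose 0.86 [490, 261, 129] (405, 238)
chute_handle 0.6 [463, 168, 195] (375, 197)
mouth 0.66 [688, 296, 75] (381, 312)
mouth 0.65 [492, 274, 108] (408, 247)
cover_pivot 0.77 [723, 304, 91] (378, 318)
cover_pivot 0.56 [541, 302, 134] (414, 253)
mouth 0.93 [690, 293, 76] (116, 147)
cover_pivot 0.94 [541, 302, 135] (99, 211)
cover_pivot 0.75 [722, 306, 87] (109, 131)
```

View pics/s5.png

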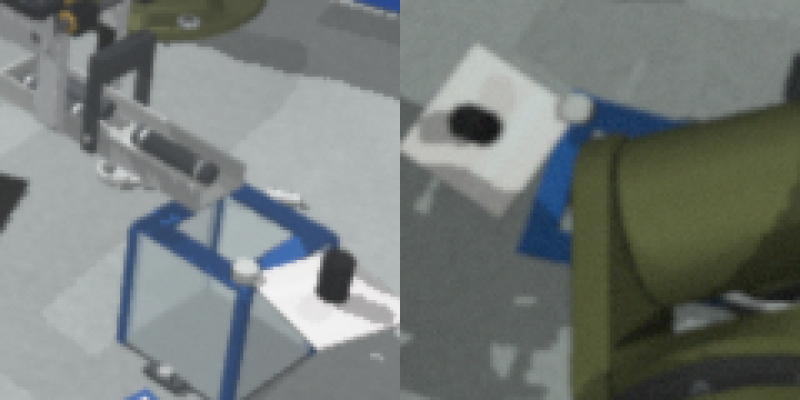

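Request:
{"api": "send_rows", "payload": {
  "series": [
    [[0,0,5],0,1],
    [[0,0,3],0,1],
    [[0,0,0],0,1]
  ],
  "squeeze": 32
}}

```text
clock: 20.4
eef_pos: [449.2, 130.7, 233.3]
eef_rot: [3.141, -0.001, 1.285]
wrist_force: [0.4, 0.0, -5.7]
finger_gap: 49.9
finger_force: 32.0
```

Request:
{"api": "send_rows", "payload": {
  "series": [
    [[0,0,0],0,1],
    [[0,0,0],0,1],
    [[0,0,0],0,1]
  ],
  "squeeze": 24
}}

```text
clock: 20.7
eef_pos: [449.0, 130.6, 232.5]
eef_rot: [-3.141, 0.0, 1.285]
wrist_force: [0.0, 0.1, -5.8]
finger_gap: 49.8
finger_force: 24.0
```

```bash
python3 - <<'E'
from h import *
print({k:np.round(v,2).tolist() for k,v in read_state().items() if k in("eef_pos","finger_force","moment","wrist_force")})
p=camera("scene"); spots(p,["pin_c_center","chute_nose","chute_handle"],1)
E
```

```text
{'eef_pos': [448.99, 130.61, 232.54], 'wrist_force': [0.03, 0.11, -5.81], 'moment': [-0.22, 0.11, 0.06], 'finger_force': 24.0}
pin_c_center 0.66 [665, -61, 1] (252, 272)
chute_nose 0.56 [488, 262, 137] (406, 235)
chute_handle 0.8 [464, 167, 202] (375, 195)
```

Still level; loosen further.

Request:
{"api": "send_rows", "payload": {
  "series": [
    [[0,0,0],0,1],
    [[0,0,0],0,1],
    [[0,0,0],0,1]
  ],
  "squeeze": 19
}}

```text
clock: 21.2
eef_pos: [449.1, 130.7, 232.7]
eef_rot: [3.141, -0.0, 1.285]
wrist_force: [-0.3, 0.6, -5.2]
finger_gap: 49.9
finger_force: 19.0
```

```bash
python3 - <<'E'
from h import *
print({k:np.round(v,2).tolist() for k,v in read_state().items() if k in("eef_pos","finger_force","moment","wrist_force")})
p=camera("scene"); spots(p,["chute_nose","chute_handle"],1)
E
```

```text
{'eef_pos': [449.07, 130.65, 232.73], 'wrist_force': [-0.32, 0.6, -5.17], 'moment': [-0.08, 0.11, -0.01], 'finger_force': 19.0}
chute_nose 0.9 [484, 256, 113] (403, 241)
chute_handle 0.66 [468, 177, 195] (378, 199)
```

Request:
{"api": "send_rows", "payload": {
  "series": [
    [[0,0,0],0,1],
    [[0,0,0],0,1]
  ],
  "squeeze": 15
}}

```text
clock: 21.55
eef_pos: [449.1, 130.6, 232.7]
eef_rot: [3.142, -0.0, 1.285]
wrist_force: [-0.2, -0.1, -4.1]
finger_gap: 49.9
finger_force: 15.0
```

```bash
python3 - <<'E'
from h import *
print({k:np.round(v,2).tolist() for k,v in read_state().items() if k in("eef_pos","finger_force","moment","wrist_force")})
p=camera("scene"); spots(p,["chute_nose","chute_handle"],1)
E
```

```text
{'eef_pos': [449.06, 130.62, 232.68], 'wrist_force': [-0.23, -0.11, -4.07], 'moment': [-0.05, 0.06, 0.04], 'finger_force': 15.0}
chute_nose 0.68 [486, 254, 109] (401, 243)
chute_handle 0.62 [464, 178, 196] (379, 198)
```

Request:
{"api": "send_rows", "payload": {
  "series": [
    [[1,3.3,1],0,1],
    [[1,3.3,1],0,1],
    [[1,3.3,1],0,1],
    [[0.8,2.6,4],0,1],
    [[0.8,2.6,5],0,1],
    [[0.8,2.6,6],0,1],
    [[0.7,2.2,6],0,1],
    [[0.7,2.2,6],0,1],
    [[0,0,6],0,1],
    [[0,0,0],0,1],
    [[0,0,0],0,1]
  ],
  "squeeze": 12
}}

```text
clock: 22.8
eef_pos: [456.0, 152.7, 269.0]
eef_rot: [3.141, -0.001, 1.284]
wrist_force: [-0.2, -0.7, -0.6]
finger_gap: 49.8
finger_force: 12.0
```

```bash
python3 - <<'E'
from h import *
print({k:np.round(v,2).tolist() for k,v in read_state().items() if k in("eef_pos","finger_force","moment","wrist_force")})
p=camera("scene"); spots(p,["chute_nose","chute_handle","pin_c_center","pin_a_center"],4)
o=cv2.resize(p["color"][170:300,340:470],(600,600),interpolation=3)
cv2.imwrite("pics/s6.png",o)
E
```

```text
{'eef_pos': [455.97, 152.66, 269.04], 'wrist_force': [-0.16, -0.69, -0.59], 'moment': [-0.0, 0.0, -0.06], 'finger_force': 12.0}
chute_nose 0.8 [488, 263, 105] (404, 246)
chute_handle 0.61 [479, 211, 210] (390, 200)
pin_a_center 0.43 [482, 295, 95] (418, 252)
```

View pics/s6.png

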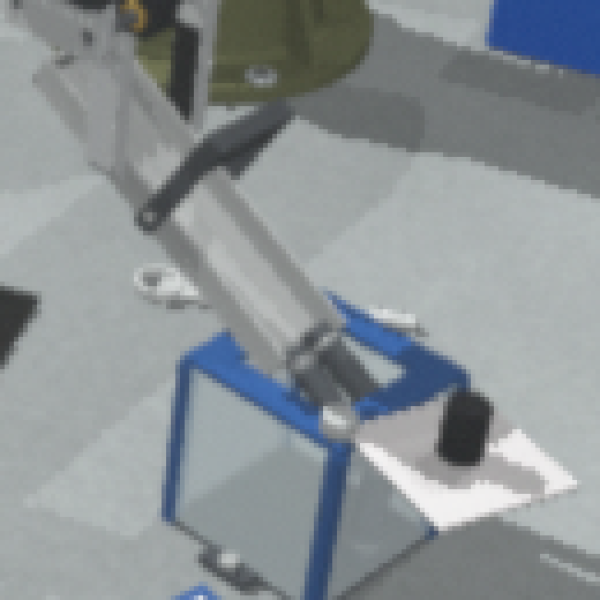

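Request:
{"api": "send_rows", "payload": {
  "series": [
    [[0,0,0],0,1],
    [[0,0,0],0,1],
    [[0,0,0],0,1],
    [[0,0,0],0,1]
  ]
}}

```text
clock: 23.45
eef_pos: [455.8, 152.7, 268.6]
eef_rot: [3.142, -0.0, 1.285]
wrist_force: [0.6, -0.4, -0.5]
finger_gap: 49.8
finger_force: 12.0
```

```bash
python3 - <<'E'
from h import *
print({k:np.round(v,2).tolist() for k,v in read_state().items() if k in("eef_pos","finger_force","moment","wrist_force")})
p=camera("scene"); spots(p,["chute_nose","chute_handle","pin_c_center","pin_a_center"],4)
o=cv2.resize(p["color"][210:310,360:460],(600,600),interpolation=3)
cv2.imwrite("pics/s7.png",o)
E
```

```text
{'eef_pos': [455.84, 152.71, 268.63], 'wrist_force': [0.63, -0.38, -0.55], 'moment': [0.01, -0.13, -0.13], 'finger_force': 12.0}
chute_nose 0.9 [489, 262, 105] (404, 246)
chute_handle 0.89 [476, 211, 211] (390, 199)
chute_handle 0.19 [714, 96, 2] (293, 307)
pin_a_center 0.71 [481, 297, 94] (418, 253)
pin_a_center 0.54 [492, 276, 107] (409, 248)
```

View pics/s7.png

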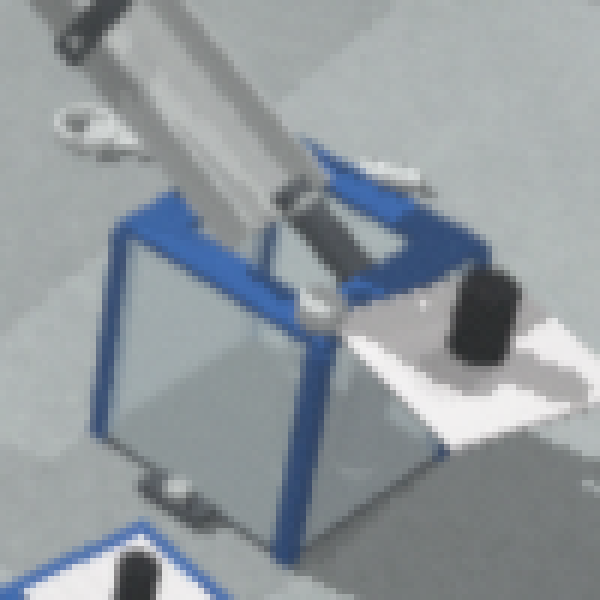

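Request:
{"api": "send_rows", "payload": {
  "series": [
    [[-0.9,-2.9,0.5],0,1],
    [[-0.9,-2.9,0.5],0,1],
    [[-0.8,-2.9,0.5],0,1],
    [[-0.8,-2.8,0.5],0,1],
    [[0,0,0],0,1],
    [[0,0,0],0,1],
    [[0,0,0],0,1]
  ]
}}

```text
clock: 24.4
eef_pos: [452.4, 141.2, 270.6]
eef_rot: [3.142, 0.0, 1.285]
wrist_force: [0.6, -0.3, -1.1]
finger_gap: 49.9
finger_force: 12.0
```

```bash
python3 - <<'E'
from h import *
print({k:np.round(v,2).tolist() for k,v in read_state().items() if k in("eef_pos","finger_force","moment","wrist_force")})
p=camera("scene"); spots(p,["chute_nose","chute_handle","pin_c_center","pin_a_center"],4)
q=camera("top"); spots(q,["pin_a_center"],4)
o=np.hstack([cv2.resize(p["color"][200:310,355:465],(500,500),interpolation=3),cv2.resize(q["color"][190:270,80:140],(300,400),interpolation=3)[:].repeat(1,0) if 0 else cv2.copyMakeBorder(cv2.resize(q["color"][190:270,80:140],(300,400),interpolation=3),0,100,0,0,0)])
cv2.imwrite("pics/s8.png",o)
E
```

```text
{'eef_pos': [452.42, 141.19, 270.63], 'wrist_force': [0.58, -0.3, -1.11], 'moment': [-0.0, -0.01, 0.04], 'finger_force': 12.0}
chute_nose 0.78 [484, 254, 112] (401, 241)
chute_handle 0.67 [474, 200, 215] (387, 196)
pin_a_center 0.19 [713, 97, 1] (213, 145)
```

View pics/s8.png

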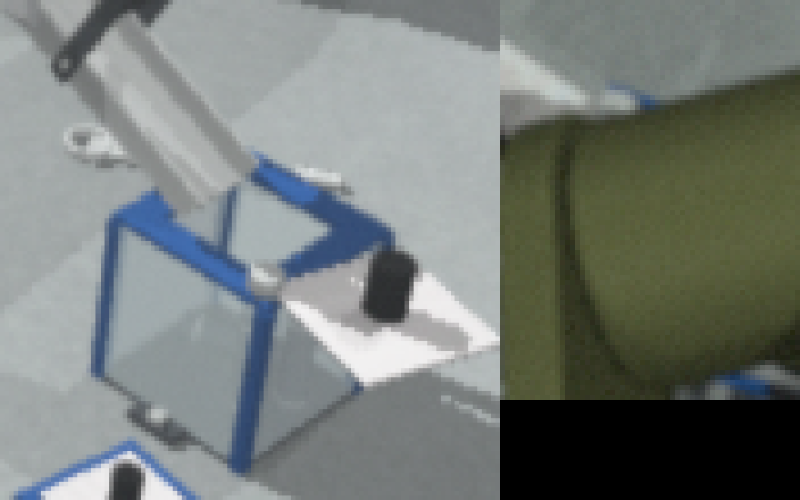

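Request:
{"api": "send_rows", "payload": {
  "series": [
    [[0,0,0],0,1],
    [[0,0,0],0,1],
    [[0,0,8],0,1],
    [[0,0,8],0,1],
    [[0,0,0],0,1],
    [[0,0,0],0,1]
  ],
  "squeeze": 45
}}

```text
clock: 25.35
eef_pos: [452.4, 141.2, 286.9]
eef_rot: [3.141, -0.0, 1.285]
wrist_force: [-0.3, 0.4, -3.4]
finger_gap: 49.4
finger_force: 45.0
```

```bash
python3 - <<'E'
from h import *
f=[]
for i in range(3):
    p=camera("scene"); f.append(np.r_[read_state()["wrist_force"],read_state()["moment"]])
print(np.mean(f,0).round(2)); spots(p,["chute_nose","chute_handle","pin_a_center"],3)
E
```

```text
[ 0.15  0.18 -3.   -0.18  0.08  0.01]
chute_nose 0.94 [485, 253, 124] (402, 237)
chute_handle 0.68 [473, 200, 231] (388, 190)
```

Request:
{"api": "send_rows", "payload": {
  "series": [
    [[0,0,-8],0,1],
    [[0,0,-7],0,1],
    [[0,0,0],0,1]
  ],
  "squeeze": 14
}}

```text
clock: 25.95
eef_pos: [452.2, 141.2, 270.4]
eef_rot: [-3.14, 0.001, 1.285]
wrist_force: [-1.2, 0.7, -2.0]
finger_gap: 50.3
finger_force: 14.0
```

Request:
{"api": "send_rows", "payload": {
  "series": [
    [[-0.3,-1,-5],0,1],
    [[-0.3,-1,-5],0,1],
    [[-0.3,-1,-5],0,1],
    [[-0.3,-1,-5],0,1],
    [[-0.3,-1,-5],0,1],
    [[-0.3,-1,-5],0,1],
    [[-0.3,-1,-5],0,1],
    [[-0.3,-1,-5],0,1],
    [[-0.3,-1,-5],0,1],
    [[-0.3,-1,-5],0,1],
    [[-0.3,-1,-5],0,1],
    [[0,0,0],0,1]
  ]
}}

```text
clock: 27.15
eef_pos: [449.0, 130.1, 216.0]
eef_rot: [-3.141, 0.0, 1.284]
wrist_force: [0.2, -1.0, -2.1]
finger_gap: 49.9
finger_force: 14.0
```

```bash
python3 - <<'E'
from h import *
print({k:np.round(v,2).tolist() for k,v in read_state().items() if k in("eef_pos","finger_gap","moment","wrist_force")})
p=camera("scene"); spots(p,["chute_nose","chute_handle"],1)
p=camera("scene"); spots(p,["chute_nose","chute_handle"],1)
E
```

```text
{'eef_pos': [448.96, 130.09, 215.97], 'wrist_force': [0.23, -0.96, -2.14], 'moment': [-0.15, 0.05, -0.0], 'finger_gap': 49.95}
chute_nose 0.63 [489, 262, 107] (404, 245)
chute_handle 0.81 [464, 166, 179] (374, 203)
chute_nose 0.75 [490, 266, 113] (406, 244)
chute_handle 0.57 [465, 170, 182] (375, 202)
```

Request:
{"api": "send_rows", "payload": {
  "series": [
    [[-0.2,-0.8,-4],0,1],
    [[-0.2,-0.8,-3],0,1],
    [[0,0,-1],0,1],
    [[0,0,0],0,1]
  ]
}}

```text
clock: 27.85
eef_pos: [448.7, 128.5, 208.5]
eef_rot: [-3.141, 0.0, 1.285]
wrist_force: [0.1, -1.1, -1.5]
finger_gap: 50.1
finger_force: 14.0
```

Request:
{"api": "send_rows", "payload": {
  "series": [
    [[0,0,0],0,1],
    [[0,0,0],0,1],
    [[0,0,8],0,1],
    [[0,0,14],0,1],
    [[0,-6,0],0,1],
    [[0,-14,0],0,1],
    [[2.5,-22,0],2.35,1],
    [[3,-26,0],2.35,1],
    [[3,-26,0],2.35,1],
    [[3,-26,0],2.35,1],
    [[3,-26,0],2.35,1],
    [[3,-26,0],2.35,1]
  ],
  "squeeze": 60
}}

```text
clock: 29.05
eef_pos: [465.7, -45.4, 230.1]
eef_rot: [-3.141, 0.0, 1.532]
wrist_force: [0.4, 0.7, -2.2]
finger_gap: 49.7
finger_force: 60.0
```

Request:
{"api": "send_rows", "payload": {
  "series": [
    [[3,-20,-10],2.35,1],
    [[2.5,-15,-20],2.35,1],
    [[2,-8,-25],2.35,1],
    [[1,-3.5,-25],2.35,1],
    [[0,0,-20],0,1],
    [[0,0,-8],0,1],
    [[0,0,0],0,1]
  ]
}}

```text
clock: 29.75
eef_pos: [474.1, -90.3, 121.7]
eef_rot: [-3.14, -0.001, 1.694]
wrist_force: [0.6, 1.4, -1.6]
finger_gap: 49.5
finger_force: 60.0
```

```bash
python3 - <<'E'
from h import *
print({k:np.round(v,2).tolist() for k,v in read_state().items() if k in("eef_pos","eef_rot","moment","wrist_force")})
for i in range(2):
  p=camera("scene"); spots(p,["chute_nose","chute_handle"],1)
  q=camera("top"); spots(q,["chute_nose","chute_handle","mat"],1)
E
```

```text
{'eef_pos': [474.07, -90.31, 121.74], 'eef_rot': [-3.14, -0.0, 1.69], 'wrist_force': [0.57, 1.42, -1.65], 'moment': [-0.16, 0.01, -0.04]}
chute_nose 0.66 [458, 47, 24] (329, 237)
chute_handle 0.86 [473, -51, 89] (296, 210)
chute_nose 0.92 [457, 45, 28] (236, 255)
chute_handle 0.7 [534, 359, 132] (70, 216)
mat 0.3 [489, 270, 2] (135, 244)
chute_nose 0.86 [458, 47, 27] (329, 236)
chute_handle 0.83 [471, -52, 92] (296, 208)
chute_nose 0.92 [457, 44, 26] (236, 255)
chute_handle 0.4 [494, -395, 1] (436, 234)
```

Request:
{"api": "send_rows", "payload": {
  "series": [
    [[0,0,-8],0,1],
    [[0,0,-6],0,1],
    [[0,0,-3],0,1],
    [[0,0,0],0,1]
  ]
}}

```text
clock: 30.85
eef_pos: [474.6, -89.9, 105.2]
eef_rot: [-3.141, -0.0, 1.695]
wrist_force: [-0.6, -0.3, -1.5]
finger_gap: 49.6
finger_force: 60.0
```

Request:
{"api": "send_rows", "payload": {
  "series": [
    [[0,0,-2],0,1],
    [[0,0,-1.5],0,1],
    [[0,0,0],0,1]
  ],
  "squeeze": 10
}}

```text
clock: 31.15
eef_pos: [474.8, -90.1, 102.5]
eef_rot: [3.141, 0.0, 1.695]
wrist_force: [-3.1, -1.8, 5.4]
finger_gap: 49.7
finger_force: 10.0
```

Request:
{"api": "send_rows", "payload": {
  "series": [
    [[0,0,0],0,-1],
    [[0,0,0],0,-1],
    [[0,0,0],0,-1],
    [[0,0,0],0,-1],
    [[0,0,0],0,-1],
    [[0,0,0],0,-1],
    [[0,0,25],0,-1],
    [[0,0,45],0,-1],
    [[0,0,45],0,-1],
    [[0,0,0],0,-1]
  ]
}}

```text
clock: 32.15
eef_pos: [476.3, -90.3, 222.5]
eef_rot: [3.133, 0.003, 1.695]
wrist_force: [0.3, -0.3, -1.1]
finger_gap: 94.1
finger_force: 0.0
```

```bash
python3 - <<'E'
from h import *
print({k:np.round(v,2).tolist() for k,v in read_state().items() if k in("eef_pos","eef_rot")})
p=camera("scene"); spots(p,["chute_nose","chute_handle","mat","cover_knob"],2)
q=camera("top"); spots(q,["chute_nose","cover_knob"],2)
E
```

```text
{'eef_pos': [476.31, -90.28, 222.5], 'eef_rot': [3.13, 0.0, 1.69]}
chute_nose 0.73 [457, 44, 4] (328, 243)
chute_handle 0.64 [474, -51, 73] (296, 214)
mat 0.62 [472, -52, -1] (296, 236)
cover_knob 0.81 [682, 301, 89] (385, 306)
cover_knob 0.72 [535, 360, 131] (440, 262)
chute_nose 0.83 [457, 42, 9] (238, 256)
cover_knob 0.75 [683, 291, 91] (115, 148)
cover_knob 0.63 [535, 356, 135] (71, 215)
```

Request:
{"api": "send_rows", "payload": {
  "series": [
    [[0,10,35],0,-1],
    [[3,30,30],0,-1],
    [[5,38,0],0,-1],
    [[5,38,0],0,-1],
    [[5,38,0],0,-1],
    [[5,38,0],0,-1],
    [[5,38,0],0,-1],
    [[5,38,0],0,-1],
    [[5,38,0],0,-1],
    [[5,38,0],0,-1],
    [[5,38,0],0,-1],
    [[5,38,0],0,-1]
  ]
}}

```text
clock: 33.75
eef_pos: [527.7, 331.7, 281.3]
eef_rot: [-3.141, 0.0, 1.695]
wrist_force: [0.1, -0.4, 1.0]
finger_gap: 93.6
finger_force: 0.0
```

Request:
{"api": "send_rows", "payload": {
  "series": [
    [[4,20,0],0,-1],
    [[0,8,0],0,-1],
    [[0,0,0],0,-1]
  ],
  "squeeze": 20
}}

```text
clock: 34.05
eef_pos: [531.5, 358.4, 281.2]
eef_rot: [-3.14, 0.001, 1.696]
wrist_force: [-0.6, -0.4, 0.6]
finger_gap: 93.9
finger_force: 0.0
```

Request:
{"api": "send_rows", "payload": {
  "series": [
    [[2,0,-25],0,-1],
    [[0,0,-25],0,-1],
    [[0,0,-13],0,-1],
    [[0,0,0],0,1],
    [[0,0,0],0,1],
    [[0,0,0],0,1],
    [[0,0,0],0,1],
    [[0,0,0],0,1],
    [[0,0,0],0,1],
    [[0,0,0],0,1],
    [[0,0,0],0,1],
    [[0,0,0],0,1]
  ]
}}

```text
clock: 35.25
eef_pos: [533.7, 358.1, 219.2]
eef_rot: [3.142, -0.0, 1.695]
wrist_force: [-0.2, -0.4, -0.2]
finger_gap: 25.2
finger_force: 0.0
```

Request:
{"api": "send_rows", "payload": {
  "series": [
    [[0,0,0],0,1],
    [[0,0,0],0,1],
    [[0,0,0],0,1]
  ]
}}

```text
clock: 35.55
eef_pos: [533.7, 358.2, 219.1]
eef_rot: [-3.142, -0.0, 1.695]
wrist_force: [-0.6, 0.5, 0.3]
finger_gap: 21.7
finger_force: 20.0
```

```bash
python3 - <<'E'
import numpy as np
p=np.array([541.5,301.5]);a=np.radians(np.linspace(98.5,209.5,12))
k=p+56.6*np.c_[np.cos(a),np.sin(a)]
print(k[-1].round(1),np.diff(k,axis=0).round(1).tolist())
E
```

```text
[492.2 273.6] [[-9.7, -2.3], [-9.1, -4.0], [-8.3, -5.5], [-7.2, -6.9], [-5.9, -8.0], [-4.4, -8.9], [-2.7, -9.6], [-1.0, -9.9], [0.7, -9.9], [2.5, -9.6], [4.1, -9.1]]
```

Request:
{"api": "send_rows", "payload": {
  "series": [
    [[-9.7,-2.3,0],0,1],
    [[-9.1,-4.0,0],0,1],
    [[-8.3,-5.5,0],0,1],
    [[-7.2,-6.9,0],0,1],
    [[-5.9,-8.0,0],0,1],
    [[-4.4,-8.9,0],0,1],
    [[-2.7,-9.6,0],0,1],
    [[-1.0,-9.9,0],0,1],
    [[0.7,-9.9,0],0,1],
    [[2.5,-9.6,0],0,1],
    [[4.1,-9.1,0],0,1],
    [[0,0,0],0,1]
  ]
}}

```text
clock: 36.75
eef_pos: [493.4, 275.6, 220.2]
eef_rot: [3.138, -0.004, 1.695]
wrist_force: [4.5, 11.8, 2.0]
finger_gap: 21.2
finger_force: 20.0
```

Request:
{"api": "send_rows", "payload": {
  "series": [
    [[1.5,-3,0],0,1],
    [[0,0,0],0,1]
  ]
}}

```text
clock: 36.95
eef_pos: [493.9, 273.5, 220.1]
eef_rot: [3.14, -0.005, 1.695]
wrist_force: [-5.0, 18.9, 4.3]
finger_gap: 21.7
finger_force: 20.0
```

```bash
python3 - <<'E'
from h import *
print({k:np.round(v,2).tolist() for k,v in read_state().items() if k in("eef_pos","wrist_force","finger_gap")})
p=camera("scene"); spots(p,["cover_knob","chute_handle","chute_nose"],2)
E
```

```text
{'eef_pos': [493.88, 273.53, 220.11], 'wrist_force': [-4.97, 18.94, 4.3], 'finger_gap': 21.75}
cover_knob 0.72 [495, 276, 131] (410, 240)
cover_knob 0.56 [684, 298, 90] (383, 306)
chute_handle 0.89 [472, -52, 73] (296, 214)
chute_handle 0.22 [318, 190, -3] (398, 237)
chute_nose 0.56 [458, 48, 7] (330, 242)
chute_nose 0.47 [664, -61, 3] (253, 271)
```

Request:
{"api": "send_rows", "payload": {
  "series": [
    [[0,0,0],0,-1],
    [[0,0,0],0,-1],
    [[0,0,0],0,-1],
    [[0,0,0],0,-1],
    [[0,0,0],0,-1],
    [[0,0,30],0,-1],
    [[0,0,45],0,-1],
    [[0,0,45],0,-1],
    [[-20,-20,30],0,-1],
    [[0,0,0],0,-1]
  ]
}}

```text
clock: 38.15
eef_pos: [473.6, 250.5, 374.0]
eef_rot: [3.135, -0.002, 1.694]
wrist_force: [0.5, -0.5, -0.5]
finger_gap: 93.7
finger_force: 0.0
```

```bash
python3 - <<'E'
from h import *
print({k:np.round(v,2).tolist() for k,v in read_state().items() if k in("eef_pos","wrist_force","finger_gap","qd")})
p=camera("scene"); spots(p,["cover_knob","cover_pivot","chute_handle","chute_nose","mat","tin","gear","pin_a_center"],2)
q=camera("top"); spots(q,["cover_knob","cover_pivot","chute_handle","chute_nose","mat","spanner","tin"],2)
E
```

```text
{'qd': [0.01, 0.08, 0.03, 0.0, -0.06, 0.02], 'eef_pos': [473.65, 250.47, 373.95], 'wrist_force': [0.46, -0.46, -0.5], 'finger_gap': 93.68}
cover_knob 0.68 [495, 277, 130] (410, 241)
cover_knob 0.63 [684, 298, 87] (383, 306)
cover_pivot 0.95 [723, 308, 92] (380, 319)
cover_pivot 0.57 [542, 300, 137] (413, 252)
chute_handle 0.58 [474, -52, 69] (296, 216)
chute_nose 0.85 [458, 45, 6] (329, 243)
mat 0.79 [469, -54, 0] (296, 235)
tin 0.65 [711, 96, 2] (294, 306)
gear 0.96 [497, -391, -2] (201, 206)
cover_knob 0.93 [494, 279, 134] (110, 235)
cover_knob 0.92 [682, 293, 93] (114, 148)
cover_pivot 0.79 [719, 306, 88] (109, 132)
cover_pivot 0.76 [543, 298, 134] (101, 210)
chute_handle 0.8 [467, -53, 72] (281, 247)
chute_nose 0.83 [456, 42, 10] (238, 256)
mat 0.88 [472, -52, 0] (281, 248)
mat 0.25 [493, 271, 0] (134, 243)
spanner 0.79 [320, 191, -1] (170, 322)
tin 0.62 [714, 95, -1] (214, 145)
```

```bash
python3 -c "
from cell import *
print(sign_off())"
```

```text
the job is handed in; nothing more can be done
None
```

I handed the job in at about 38 s of the 72 s allowed; the hand-in call returned no verdict. The lifted chute weighed as empty after the pour, though I couldn't see the pins inside the canister. The chute is back level on the mat, the cover was pushed to its closed stop, and the gear, tin and spanner did not move. I gripped the chute by its side walls rather than its handle, because the interface can't tilt the tool: I loosened the grip over the mouth so the nose dropped onto the canister's rim.

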